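# Hold a calibration weight over the balance with weight forceps

## Task

Bring the middle-sized of the three knob weights to the balance with the sprung weight forceps, never with the fingers: pick the forceps up by their ribbed finger plates, put their open tips either side of the weight's neck, and squeeze them to the marked working gap of 13 mm, so that the weight hangs by its knob without its neck being pinched. Finish while still holding the forceps at that gap, with the weight hanging upright and still over the middle of the weighing pan, about 2 cm above it, because the balance has yet to settle at zero: nothing may touch the balance, nothing is let go, and the other two weights stay where they are.

Things in the scene. Friction and masses are not known exactly. Their poses are not given: they have to be found in the camera images.
- forceps: Steel weight forceps, 80 g, 164 mm long, lying on the bench with the blades opening sideways. This body is the left blade and tail; the right blade is hinged to it. Origin: centre line, underside, midway along the finger plates. +x to the tips, +y to the left blade, z up (as relaxed). Spring hinge at x = -90 mm, tail end -106, tips from +30 to +58 mm.
- plates (a point): Middle between the two ribbed finger plates, 8 mm above the underside. Plates: 34 mm long (along x), 16 mm high, squeezed across y. Over their outer faces: 35 mm relaxed, 24 mm and parallel at the working gap. 1 mm there is 1.5 mm at the tips: a 32 mm grip leaves the tips 25 mm apart. Spring force on each plate: 6 N at rest, 11 N at the working gap.
- forceps_jaw (a joint): Closing angle of the right blade, rad: 0 relaxed (tips 29 mm apart), 0.12 at the working gap of 13 mm, at most 0.18. Tip gap in mm = 13 + 135 x (0.12 - angle).
- left_tip (a point): Inner face of the left tip, 45 mm ahead of the plates' middle, 8 mm above the underside; the weight's neck belongs here, between the tips. Each tip is a straight black-coated prong, 28 mm long, 5 mm high, 3.5 mm thick; parallel at the working gap.
- right_tip (a point): The same point on the right tip's inner face; the distance between the two is the tip gap.
- gap_mark (a point): Black cross line on the thin tongue that runs from the left blade through the right one, 45 mm behind the plates' middle: at the working gap the right blade's outer face stands at this line.
- weight_middle: The weight to bring: middle-sized steel knob weight, 39 mm high, about 100 g, standing upright. Origin: centre of its base, z up. Body 24 mm diameter from 0 to 21 mm, neck 10 mm diameter from 21 to 32 mm, knob 24 mm diameter from 32 to 39 mm above the base.
- weight_small: Smallest knob weight, 18 mm diameter, 31 mm high, 50 g; origin at the centre of its base. Leave it alone.
- weight_large: Largest knob weight, 30 mm diameter, 47 mm high, 200 g; origin at the centre of its base. Leave it alone.
- weight_plate: White fixed plate, 80 x 190 x 12 mm, with three round seats of 38 mm diameter and 3 mm depth in a row along its y axis, 60 mm apart, in which the weights stand in any order (bases 9 mm above the bench). Origin: centre of its underside, x across the row (away from the robot), z up.
- balance: White top-loading precision balance, fixed, 190 deep x 150 wide x 68 mm high, with a round steel pan of 90 mm diameter; its sloping display front faces the robot. Origin: centre of its underside; x points to its back.
- pan (a point): Centre of the top face of the weighing pan, 68 mm above the bench.
There are look-alikes about, which are no part of the job. What is shaped like the weight_middle but red is not meant.

How it is judged:
On the way, in this order (a step that is already met when the one before it is completed fails the run):
1. the forceps are lifted off the bench (height (world z) of forceps above 0.015 m and contact force between the fingers and forceps above 0.5 N), for 0.2 s.
2. the middle-sized weight hangs by its knob in the forceps, clear of the plate, with the tips 10.5 to 15.5 mm apart (height (world z) of weight_middle above 0.025 m and contact force between forceps and weight_middle above 0.3 N and contact force between weight_middle and weight_plate below 0.05 N and distance between left_tip and right_tip between 0.0105 and 0.0155 m), for 0.3 s.
At the end, for the whole second after the job is handed in: Fingers hold the forceps, tips 10.5 to 15.5 mm apart and not moving; the middle weight hangs in them still and within 0.2 rad of upright, within 20 mm of the pan's centre, base 8 to 45 mm above it; nothing touches the balance; the other two weights stand within 10 mm of their starts (distance between left_tip and right_tip between 0.0105 and 0.0155 m and velocity of joint forceps_jaw between -0.05 and 0.05 rad/s and contact force between the fingers and forceps above 0.5 N and contact force between forceps and weight_middle above 0.3 N and horizontal distance between weight_middle and pan below 0.02 m and z of weight_middle in the frame of pan between 0.008 and 0.045 m and angle between weight_middle's own z axis and vertical below 0.2 rad and linear speed of weight_middle below 0.02 m/s and contact force between anything else and balance below 0.05 N and distance of each of weight_small, weight_large from where it was at the start of the episode below 0.01 m and angle between each of weight_small, weight_large's own z axis and vertical below 0.15 rad); the arm keeps its last pose, push and grip.
It fails at once if the fingers or the arm touch a weight (contact force between any of the arm, the fingers and weight_middle above 0.3 N or contact force between any of the fingers, the arm and weight_small above 0.3 N or contact force between any of the fingers, the arm and weight_large above 0.3 N).
It fails at once if the forceps pinch the weight or are pressed hard against it (more than 8 N) (contact force between forceps and weight_middle above 8 N).
It fails at once if the weight is tipped over (angle between weight_middle's own z axis and vertical above 0.6 rad).
It fails at once if something touches the balance (contact force between anything else and balance above 0.5 N).
It fails at once if another weight is moved (distance of any of weight_small, weight_large from where it was at the start of the episode above 0.015 m).
It also fails if it takes over 48 s, if anything falls off the work surface, if the arm or the gripper's body presses on something with over 40 N, if the wrist force passes 120 N, or if a joint passes its speed limit or range.

## Robot

A 6-joint arm with a two-finger parallel gripper is mounted at the origin on a cart in front of the work surface, level with it; the furniture and walls round the work are solid. World frame = base frame: x ahead of the robot, y to its left, z up, the work surface at z = 0. Lengths are in m, angles in rad, forces in N, time in s.
With the tool pointing down it reaches from about 0.275 to 0.75 m from the base axis. Payload 10.2 kg.
Tool frame: the origin (TCP) lies at the very end of the fingers, on their centre line; the grasp point (between the pads) lies 19 mm behind it; z points along the fingers, y is the line along which they close (so a half turn about z gives the same grasp; the last joint's range is limited). The gripper opens to 85 mm and grips with 20 to 120 N. Pads are 22 mm wide; open, the fingers measure 114 mm over their backs; the gripper's body (76 mm by 85 mm) begins 54 mm behind the grasp point. The pads swing forward as they close: fully open they stand 13 mm farther back than shut.
Start: joints at [-1.376, 0.313, 1.498, -0, 1.331, -0.223], TCP at [0.213, -0.48, 0.231] pointing down, gripper open.
Joint ranges: [-2.94, 2.94], [-0.97, 2.17], [0.19, 2.56], [-1.23, 4.37], [0.02, 3.11], [-2.88, 2.88]. Speed limits (rad/s): [2.39, 2.39, 3.01, 3.14, 3.14, 3.14].

## Interface

Orientations are given as a 3x3 rotation matrix whose columns are the frame's x, y, z axes.
In Python, from bench import observe, capture, job_done gives the robot as it stands.
- The arm moves only by the tool drive_tool, never from a script. Its argument "commands" is one flat list of numbers, 5 for each row, row after row: the finger opening in cm, from 0 to 8.54, then the shift along the tool's x, y, z in cm, then the turn about the tool's z in rad. In form: [jaw, tx, ty, tz, yaw, jaw, tx, ty, tz, yaw, ...]. A call has exactly 5 rows; each row shifts and turns the commanded pose from where the row before left it, along the tool's axes as they then stand; what a row does not reach is not made up. A row lasts 1/12 s, in which the tool goes at most 41.7 mm and 7.16 degrees, less where a joint would pass 70% of its speed; a pose out of reach is approached as far as the arm can. A call with a gripper value outside its range is refused whole. The fingers move at their own pace and stop on an object; "squeeze" is the grip in N (left out, the last holds). Time passes only in rows, so rows that do not move let the fingers close, or fill a call up. It gives the time, the measured TCP pose, the force, the opening and the grip force at its end, in the units of the state.
- observe(): the state, without advancing time (a new reading comes with each control period).
- capture(name): name is "scene" or "top"; returns a dict with "color" (400x640x3 uint8, red, green, blue), "z_map" (400x640 float32, m along the optical axis (not along the pixel's ray), 0 where there is no reading), "fx", "fy", "cx", "cy" (pixels), "extrinsics" (4x4, takes a point from world to camera coordinates). Camera axes: x right, y down, z forward; pixel columns grow to the right and rows downward; lengths in m; the calibration is good to about 2 mm. A picture is of the moment at which its call begins.
- job_done(): hands the job in; it is judged then, once.
The state is a dict: "time": time; "qpos": joint angles; "dq": joint speeds; "effort": joint torques, N m; "position": TCP position; "eef_rot": TCP orientation; "contact_force": force on the tool from outside, world axes, zero at the start; "wrist_torque": the same for the moment, N m; "gripper_width": finger opening in m; "finger_force": force on a finger pad.
Only numpy, scipy, OpenCV 4.12 (cv2) and the standard library are available. Lean on these libraries where they do the work, as an engineer would, in place of code of your own. Each camera call takes 0.05 s, during which the arm holds its last target. There are 200 camera calls.

## Working session

There is one attempt and no reset: what is moved stays moved. The work goes in short steps, Python scripts to look and compute and a tool call to move; the robot and the scene stay as the last step left them, time stands still between calls to the robot, and variables do not carry over. Pictures are saved under pics/ and viewed, at most 10 in all, crops included, and the job is handed in when it is done.

Besides the shell and the picture viewer there is one more tool, called after "Request:" by a JSON object that holds its "op" and its "data". drive_tool: Moves the arm, as the interface text tells. Its arguments: {"type":"object","properties":{"commands":{"type":"array","items":{"type":"number"}},"squeeze":{"type":"number"}},"required":["commands"]}

```bash
mkdir -p pics; ls; python3 - <<'E'
from bench import observe,capture
import cv2,numpy as np
s=observe();print(s)
for n in("scene","top"):
    c=capture(n);np.savez("pics/%s0.npz"%n,**c);cv2.imwrite("pics/%s0.png"%n,c["color"][...,::-1]);print(n,c["fx"],c["fy"],c["cx"],c["cy"],c["extrinsics"].round(4).tolist())
E
```

```text
pics
{'time': 0.0, 'qpos': array([-1.37638045e+00,  3.13453602e-01,  1.49846253e+00, -5.64152094e-06,
        1.33101649e+00, -2.23409066e-01]), 'dq': array([ 3.41078319e-04,  1.14642701e-03, -1.47014041e-03, -1.13034289e-03,
       -1.51469740e-03,  5.39049376e-05]), 'effort': array([ 7.11799839e-04, -4.12273872e+01, -2.59737754e+01, -1.23348327e-04,
        4.18651354e-03, -2.18665043e-06]), 'position': array([ 0.21296062, -0.47957104,  0.23072366]), 'eef_rot': array([[ 9.13973174e-01,  4.05774528e-01, -2.64251269e-04],
       [ 4.05774509e-01, -9.13972276e-01,  1.31367204e-03],
       [ 2.91536317e-04, -1.30788743e-03, -9.99999102e-01]]), 'contact_force': array([-0.79324079, -0.12299538,  0.07538302]), 'wrist_torque': array([ 0.06291163, -0.03307641, -0.01385245]), 'finger_force': 0.0, 'gripper_width': 0.08570342788492574}
scene 414.93603103694693 414.93603103694693 317.98102263976455 205.00488585641176 [[-0.7307, -0.6827, -0.0016, 0.3593], [-0.3133, 0.3374, -0.8877, 0.2246], [0.6066, -0.6481, -0.4604, 0.789], [0.0, 0.0, 0.0, 1.0]]
top 375.9462157370153 375.9462157370153 316.68541657423185 199.29966608729347 [[0.0832, -0.9965, -0.0003, -0.0157], [-0.9723, -0.0811, -0.2194, 0.4956], [0.2186, 0.0186, -0.9756, 1.0039], [0.0, 0.0, 0.0, 1.0]]
```

View pics/scene0.png

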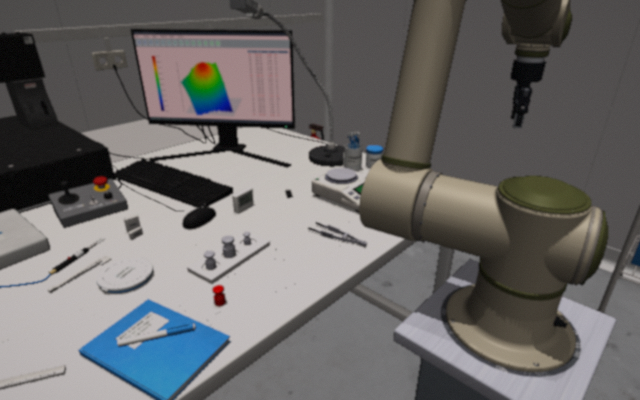

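View pics/top0.png

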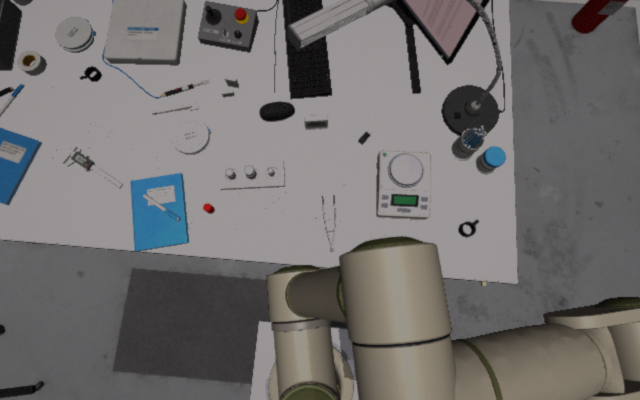

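The scene view shows forceps at about (337,235) and weights at (210,260), (228,245) and (247,240), with a red look-alike at (219,295). The top view shows forceps with tips near (329,198) and tail at (332,250). The weights there are at (230,174), (250,172) and (271,173), and the pan is at (406,169). I'll measure next.

```bash
cat > h.py <<'E'
import numpy as np,cv2
from bench import capture,observe
def load(n):
    d=np.load("pics/%s.npz"%n);return {k:d[k] for k in d}
def ray(c,u,v):
    R=c["extrinsics"][:3,:3];t=c["extrinsics"][:3,3]
    d=R.T@np.array([(u-c["cx"])/c["fx"],(v-c["cy"])/c["fy"],1.]);return -R.T@t,d
def onz(c,u,v,z):
    o,d=ray(c,u,v);return o+d*(z-o[2])/d[2]
def cloud(c):
    v,u=np.mgrid[0:400,0:640];z=c["z_map"].astype(float)
    P=np.stack([(u-c["cx"])/c["fx"]*z,(v-c["cy"])/c["fy"]*z,z],-1)
    R=c["extrinsics"][:3,:3];t=c["extrinsics"][:3,3];W=(P-t)@R;W[z==0]=np.nan;return W
def proj(c,p):
    q=c["extrinsics"][:3,:3]@np.asarray(p)+c["extrinsics"][:3,3];return q[0]/q[2]*c["fx"]+c["cx"],q[1]/q[2]*c["fy"]+c["cy"]
def crop(c,u0,v0,u1,v1,k):return cv2.resize(c["color"][v0:v1,u0:u1,::-1],None,fx=k,fy=k,interpolation=cv2.INTER_CUBIC)
E
python3 - <<'E'
from h import *
t=load("top0");s=load("scene0")
a=crop(t,210,150,300,200,8);b=crop(t,295,185,365,260,8)
cv2.imwrite("pics/w.png",a);cv2.imwrite("pics/f.png",b)
W=cloud(t)
for u,v in[(230,174),(250,172),(271,173),(406,169),(225,186),(329,230)]:
    print(u,v,W[v,u].round(4),"max z",np.nanmax(W[v-8:v+8,u-8:u+8,2]).round(4))
Ws=cloud(s)
for u,v in[(210,255),(228,240),(247,235)]:
    p=Ws[v-8:v+10,u-7:u+7].reshape(-1,3);i=np.nanargmax(p[:,2]);print(p[i].round(4))
E
```

```text
230 174 [0.5511 0.2814 0.0455] max z 0.0516
250 172 [0.5588 0.2223 0.0563] max z 0.0604
271 173 [0.5663 0.165  0.0372] max z 0.0433
406 169 [ 0.6012 -0.2196  0.0672] max z 0.0743
225 186 [0.5224 0.3    0.012 ] max z 0.0284
329 230 [ 0.4172 -0.0165  0.0134] max z 0.0189
[0.5504 0.2832 0.0495]
[0.5694 0.2257 0.0569]
[0.574  0.1684 0.0405]
```

View pics/w.png

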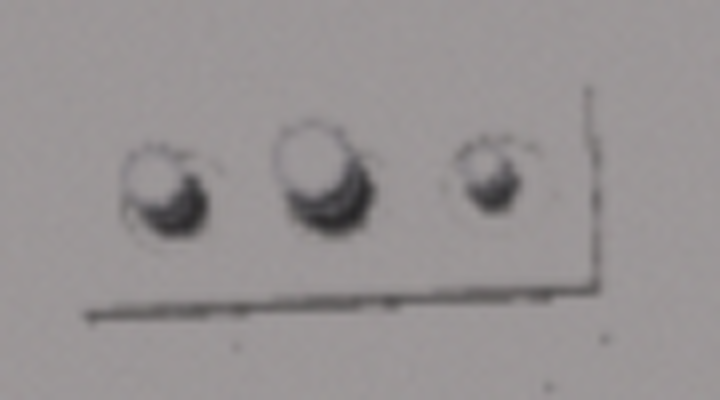

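View pics/f.png

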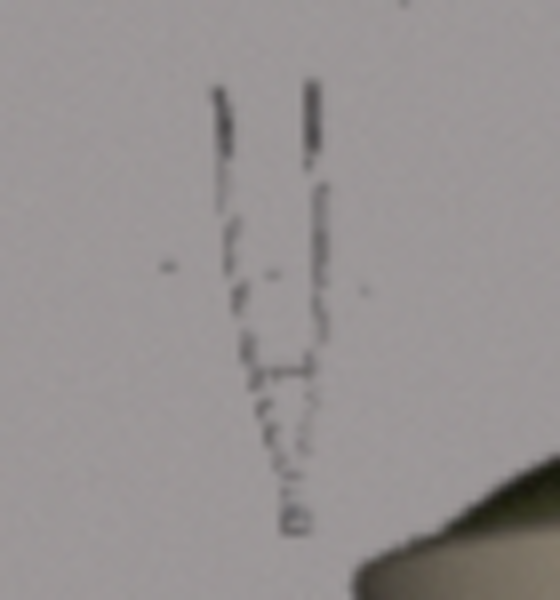

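The top crop puts the middle weight's knob at about (229.4,172), the left end of the row. The neighbouring large weight is at (249,170) and the small one at (271,170). Forceps tip ends are at (322,196) and (334,195), and the tail end is at (332,251).

```bash
python3 - <<'E'
from h import *
t=load("top0");s=load("scene0")
f=lambda x,y,u0,v0:(u0+(x+.5)/8-.5,v0+(y+.5)/8-.5)
g=cv2.cvtColor(t["color"],cv2.COLOR_RGB2GRAY).astype(float)
sub=g[194:206,318:340]; bg=np.median(sub)
w=np.clip(bg-sub-25,0,None);vv,uu=np.mgrid[194:206,318:340]
C=[]
for m in (uu<328,uu>=328):
    ww=w*m;C.append(onz(t,(ww*uu).sum()/ww.sum(),(ww*vv).sum()/ww.sum(),.009));print("prong",C[-1].round(4))
print("sep",np.linalg.norm(C[0]-C[1]))
T=onz(t,*f(295,532,295,185),.008);M=(C[0]+C[1])/2;d=M-T
print("tail",T.round(4),"tail-prongmid (150)",np.linalg.norm(d),"yaw",np.arctan2(d[1],d[0]))
e=d/np.linalg.norm(d);print("origin from tail",(T+.106*e).round(4),"from prong",(M-.044*e).round(4))
print("tongue x=-45",onz(t,*f(288,372,295,185),.008).round(4),"pred",(M-.089*e).round(4))
for n,(x,y),z in(("mid",(155,178),.048),("large",(313,160),.056),("small",(488,160),.040)):print(n,onz(t,*f(x,y,210,150),z).round(4))
for p in((90,317),(597,290),(588,90)):print("plate",onz(t,*f(*p,210,150),.012).round(4))
# pan
W=cloud(t);P=W[150:190,385:428].reshape(-1,3);
e_=cv2.HoughCircles(cv2.medianBlur(cv2.resize(g[140:200,376:436].astype(np.uint8),None,fx=8,fy=8,interpolation=cv2.INTER_CUBIC),5),cv2.HOUGH_GRADIENT,1,200,param1=60,param2=30,minRadius=100,maxRadius=180)
print(e_)
if e_ is not None:
    x,y,r=e_[0][0];print("pan",onz(t,*f(x,y,376,140),.068).round(4),"r",r/8/t["fx"]*np.nanmedian(t["z_map"][165:173,402:410]))
a=crop(s,190,225,270,280,7);b=crop(s,305,160,375,250,6)
h=max(a.shape[0],b.shape[0]);I=np.zeros((h,a.shape[1]+b.shape[1],3),np.uint8);I[:a.shape[0],:a.shape[1]]=a;I[:b.shape[0],a.shape[1]:]=b
I=cv2.resize(I,None,fx=.8,fy=.8) if I.shape[1]>800 else I
cv2.imwrite("pics/sc.png",I);print(I.shape)
E
```

```text
prong [0.5047 0.0093 0.009 ]
prong [ 0.5091 -0.0229  0.009 ]
sep 0.0325381499737813
tail [ 0.3582 -0.0281  0.008 ] tail-prongmid (150) 0.15023490455588942 yaw 0.14251935385769438
origin from tail [ 0.4631 -0.0131  0.0087] from prong [ 0.4633 -0.013   0.0087]
tongue x=-45 [ 0.4153 -0.0213  0.008 ] pred [ 0.4188 -0.0194  0.0084]
mid [0.5567 0.2846 0.048 ]
large [0.5658 0.227  0.056 ]
small [0.5757 0.167  0.04  ]
plate [0.5118 0.311  0.012 ]
plate [0.5376 0.1256 0.012 ]
plate [0.6145 0.1369 0.012 ]
None
(432, 784, 3)
```

View pics/sc.png

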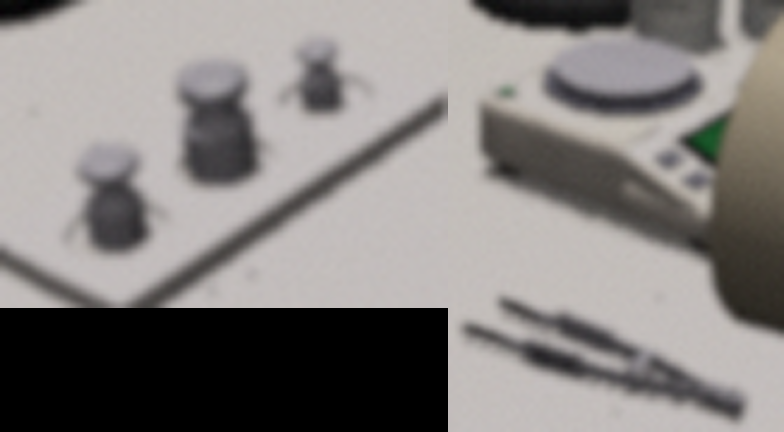

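Forceps measurements agree: the prong-to-tail distance is 150.2 mm against the expected 150, origin is (0.463,-0.013) and yaw 0.1425. The middle weight is at (0.5567,0.2846), with row yaw about 0.14. I'm moving now: turn first, then travel above the plates.

Request:
{"op": "drive_tool", "data": {"commands": [8.5,0,0,0,0.1,6,0,0,0,0.1,5,0,0,0,0.076,5,1,-1.4,0,0,5,2,-2.8,0,0], "squeeze": 30}}

```text
time: 0.52
position: [0.2358, -0.4351, 0.2305]
eef_rot: [[0.99, 0.138, -0.001], [0.138, -0.99, 0.001], [-0.0, -0.001, -1.0]]
contact_force: [1.0, -0.0, 0.1]
gripper_width: 0.05
finger_force: 0.0
```

Request:
{"op": "drive_tool", "data": {"commands": [5,2.2,-3,0,0,5,2.2,-3,0,0,5,2.2,-3,0,0,5,2.2,-3,0,0,5,2.2,-3,0,0]}}

```text
time: 0.93
position: [0.3248, -0.2682, 0.2311]
eef_rot: [[0.99, 0.141, -0.0], [0.141, -0.99, 0.0], [-0.0, -0.0, -1.0]]
contact_force: [0.0, 0.3, -0.5]
gripper_width: 0.0502
finger_force: 0.0
```

Request:
{"op": "drive_tool", "data": {"commands": [5,2.2,-3,0,0,5,2.2,-3,0,0,5,2.2,-3,0,0,5,2.2,-3,0,0,5,2.2,-3,0,0]}}

```text
time: 1.35
position: [0.4126, -0.1041, 0.2313]
eef_rot: [[0.99, 0.141, -0.0], [0.141, -0.99, 0.0], [-0.0, -0.0, -1.0]]
contact_force: [0.2, -0.6, 0.1]
gripper_width: 0.0497
finger_force: 0.0
```

Request:
{"op": "drive_tool", "data": {"commands": [5,2.2,-3,0,0,5,2.2,-3,1,0,5,1,-1.4,3,0,5,0.4,-0.7,3,0,5,0,0,2,0]}}

```text
time: 1.77
position: [0.4575, -0.0155, 0.1387]
eef_rot: [[0.99, 0.144, -0.003], [0.144, -0.99, 0.001], [-0.002, -0.001, -1.0]]
contact_force: [-0.3, 0.4, -0.4]
gripper_width: 0.0501
finger_force: 0.0
```

Request:
{"op": "drive_tool", "data": {"commands": [5,0.5,-0.2,2,0,5,0,0,3,0,5,0,0,3,0,5,0,0,1,0,5,0,0,0,0]}}

```text
time: 2.18
position: [0.4615, -0.0146, 0.0495]
eef_rot: [[0.99, 0.141, -0.005], [0.141, -0.99, 0.001], [-0.004, -0.002, -1.0]]
contact_force: [0.0, 0.5, -0.0]
gripper_width: 0.0498
finger_force: 0.0
```

```bash
python3 - <<'E'
from h import *
t=capture("top");s=capture("scene");o=observe();print(o["position"],o["eef_rot"][:,0],o["gripper_width"])
cv2.imwrite("pics/chk.png",np.hstack([crop(t,280,160,370,250,4),crop(s,290,170,400,260,4)]))
E
```

```text
[ 0.46333067 -0.01507257  0.05223939] [9.89972131e-01 1.41260538e-01 8.00421765e-04] 0.05009822099715083
```

View pics/chk.png

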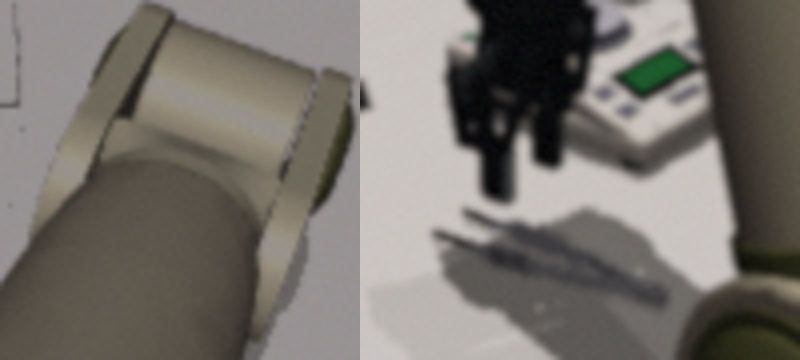

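The right-hand crop shows the fingers straddling the forceps plates at about (480,225), and the top view is occluded by the arm. I'll correct 2 mm laterally and descend.

Request:
{"op": "drive_tool", "data": {"commands": [5,0,-0.2,1.5,0,5,0,0,1.3,0,5,0,0,1,0,5,0,0,0.6,0,5,0,0,0.3,0], "squeeze": 30}}

```text
time: 2.7
position: [0.4628, -0.013, 0.0044]
eef_rot: [[0.99, 0.141, 0.001], [0.141, -0.99, -0.0], [0.001, 0.0, -1.0]]
contact_force: [-0.3, -0.4, -0.0]
gripper_width: 0.05
finger_force: 0.0
```

Request:
{"op": "drive_tool", "data": {"commands": [5,0,0,0,0,4.5,0,0,0,0,4,0,0,0,0,3.7,0,0,0,0,3.7,0,0,0,0]}}

```text
time: 3.12
position: [0.4627, -0.0129, 0.0046]
eef_rot: [[0.99, 0.141, 0.001], [0.141, -0.99, -0.0], [0.001, 0.0, -1.0]]
contact_force: [-0.5, -0.2, 0.6]
gripper_width: 0.0369
finger_force: 0.0
```

Request:
{"op": "drive_tool", "data": {"commands": [3.7,0,0,0.1,0,3.7,0,0,0.1,0,3.5,0,0,0.05,0,3.3,0,0,0,0,3.2,0,0,0,0]}}

```text
time: 3.53
position: [0.463, -0.0131, 0.0024]
eef_rot: [[0.99, 0.141, 0.001], [0.141, -0.99, -0.001], [0.001, 0.001, -1.0]]
contact_force: [-2.7, -0.2, 9.6]
gripper_width: 0.0324
finger_force: 9.5
```

Request:
{"op": "drive_tool", "data": {"commands": [3.2,0,0,0,0,3.1,0,0,0,0,3.1,0,0,0,0,3.1,0,0,0,0,3.1,0,0,0,0]}}

```text
time: 3.95
position: [0.4631, -0.0132, 0.0025]
eef_rot: [[0.99, 0.141, 0.001], [0.141, -0.99, -0.001], [0.001, 0.001, -1.0]]
contact_force: [-2.0, -0.6, 10.9]
gripper_width: 0.031
finger_force: 10.1
```

Request:
{"op": "drive_tool", "data": {"commands": [3.1,0,0,-0.2,0,3.1,0,0,-0.3,0,3.1,0,0,-0.6,0,3.1,0,0,-1,0,3.1,0,0,-1,0]}}

```text
time: 4.37
position: [0.4624, -0.0129, 0.0337]
eef_rot: [[0.99, 0.141, -0.0], [0.141, -0.99, 0.0], [-0.0, -0.0, -1.0]]
contact_force: [0.3, -0.4, 0.1]
gripper_width: 0.0312
finger_force: 7.0
```

Request:
{"op": "drive_tool", "data": {"commands": [3.1,0,0,-1.5,0,3.1,0,0,-2,0,3.1,0,0,-1.5,0,3.1,0,0,-0.5,0,3.1,0,0,0,0]}}

```text
time: 4.78
position: [0.4632, -0.013, 0.0893]
eef_rot: [[0.99, 0.141, 0.003], [0.141, -0.99, -0.001], [0.003, 0.001, -1.0]]
contact_force: [0.1, -0.1, -0.7]
gripper_width: 0.0312
finger_force: 7.0
```

```bash
python3 - <<'E'
from h import *
t=capture("top");s=capture("scene");o=observe();print(o["position"],o["gripper_width"],o["finger_force"])
np.savez("pics/s1.npz",**s)
cv2.imwrite("pics/chk2.png",crop(s,270,150,400,250,6))
E
```

```text
[ 0.46222653 -0.01282639  0.08749645] 0.0312332745494225 7.033392793491657
```

View pics/chk2.png

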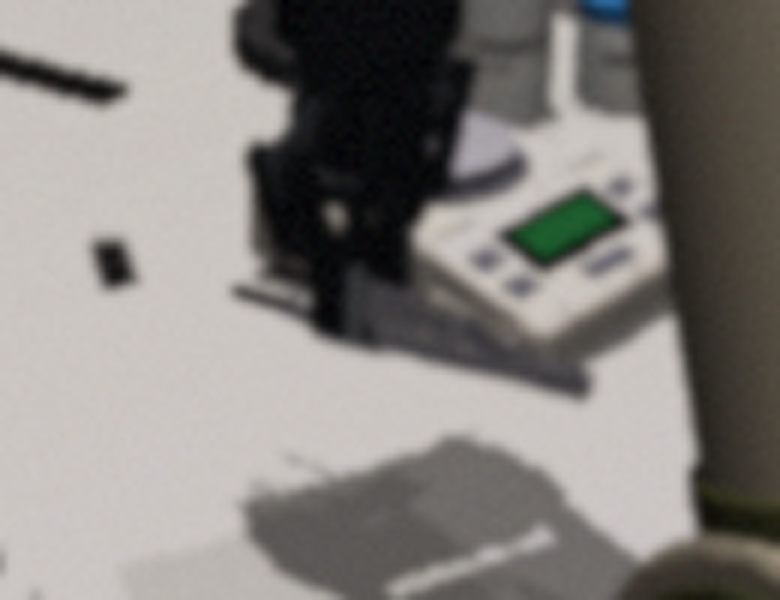

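Forceps are up, with the tip end at px (309.5,198) and the tail end at (367.7,214). I'll check their pitch against the prediction, and get the pan centre.

```bash
python3 - <<'E'
from h import *
s=load("s1");s0=load("scene0");t=load("top0")
def P(x,y,z,yaw=.1415,o=(.4623,-.0129)):
    c,n=np.cos(yaw),np.sin(yaw);return (o[0]+c*x-n*y,o[1]+n*x+c*y,z)
# calibration of method on bench (relaxed)
for nm,c,b in(("bench",s0,0),("air",s,.085)):
    o=(.463,-.013)if b==0 else(.4623,-.0129)
    hw=.0163 if b==0 else .0135
    print(nm,"tail",np.round(proj(c,P(-.106,0,b+.008,o=o)),1),"Ltip",np.round(proj(c,P(.058,hw,b+.008,o=o)),1),"Rtip",np.round(proj(c,P(.058,-hw,b+.008,o=o)),1))
# pan
hsv=cv2.cvtColor(t["color"],cv2.COLOR_RGB2HSV)
sub=t["color"][145:195,380:432].astype(int);lum=sub.sum(2)/3
print("lum pan/housing",lum[24,26],lum[4,6],sub[24,26],sub[4,6],sub[45,8])
g=cv2.GaussianBlur(cv2.resize(lum.astype(np.uint8),None,fx=8,fy=8,interpolation=cv2.INTER_CUBIC),(0,0),4)
for p2 in(40,25,15):
    h=cv2.HoughCircles(g,cv2.HOUGH_GRADIENT,1,50,param1=30,param2=p2,minRadius=110,maxRadius=170)
    if h is not None:
        for x,y,r in h[0][:3]:
            print(p2,onz(t,380+(x+.5)/8-.5,145+(y+.5)/8-.5,.068).round(4),"r mm",r/8/t["fx"]*950)
W=cloud(t)
m=(np.abs(W[...,2]-.068)<.012);m[:, :380]=0;m[:,434:]=0;m[:145]=0;m[222:]=0
# balance sides in the housing mask
mm=np.argwhere(m);print(mm.min(0),mm.max(0),W[m][:, :2].mean(0))
E
```

```text
bench tail [365.4 244. ] Ltip [307.7 227.4] Rtip [314.9 222.4]
air tail [367.5 213.8] Ltip [308.1 198.2] Rtip [314.2 194.4]
lum pan/housing 152.0 152.33333333333334 [155 149 152] [156 151 150] [154 150 151]
25 [ 0.6055 -0.2207  0.068 ] r mm 40.810357959118974
15 [ 0.6055 -0.2207  0.068 ] r mm 40.810357959118974
15 [ 0.5886 -0.2128  0.068 ] r mm 36.23024801806161
[152 380] [192 429] [ 0.59760069 -0.2168325 ]
```

The forceps hang level; the tail prediction matches to 0.3 px. Next I cross-check the weight in the scene view, then travel to the pre-approach point.

```bash
python3 - <<'E'
from h import *
s0=load("scene0");t0=load("top0")
for n,p,z in(("mid",(110,158),.048),("large",(213,75),.056),("small",(319,46),.040)):print(n,onz(s0,190+p[0]/5.6-.4,225+p[1]/5.6-.4,z).round(4))
for p in((547,72),(701,72)):pass
print("pan scene",onz(s0,305+(623-448)/4.8-.4,160+70/4.8-.4,.068).round(4))
h=cv2.cvtColor(t0["color"],cv2.COLOR_RGB2HSV);m=(h[...,1]>180)&((h[...,0]<8)|(h[...,0]>172));m[:190]=0;m[230:]=0;m[:,:195]=0;m[:,225:]=0
q=np.argwhere(m).mean(0);print("red",q,onz(t0,q[1],q[0],.03).round(4))
E
```

```text
mid [0.5525 0.2865 0.048 ]
large [0.5624 0.2291 0.056 ]
small [0.5706 0.1693 0.04  ]
pan scene [ 0.5938 -0.2117  0.068 ]
red [207.76923077 208.03846154] [0.45   0.3348 0.03  ]
```

Request:
{"op": "drive_tool", "data": {"commands": [3.1,0.2,-1,0,0,3.1,0.4,-2.2,0,0,3.1,0.6,-3,0,0,3.1,0.6,-3,0,0,3.1,0.6,-3,0,0]}}

```text
time: 5.3
position: [0.4683, 0.1132, 0.087]
eef_rot: [[0.99, 0.141, -0.002], [0.141, -0.99, 0.0], [-0.002, -0.0, -1.0]]
contact_force: [1.2, 0.2, -1.7]
gripper_width: 0.0312
finger_force: 7.0
```

Request:
{"op": "drive_tool", "data": {"commands": [3.1,0.6,-3,0,0,3.1,0.6,-3,0,0,3.1,0.6,-3,0,0,3.1,0.5,-3,0,0,3.1,0.4,-2,0,0]}}

```text
time: 5.72
position: [0.4748, 0.2567, 0.0868]
eef_rot: [[0.99, 0.143, -0.002], [0.143, -0.99, -0.0], [-0.002, -0.0, -1.0]]
contact_force: [0.6, -0.5, -1.3]
gripper_width: 0.0309
finger_force: 7.0
```

Request:
{"op": "drive_tool", "data": {"commands": [3.1,0.2,-1.2,0,0,3.1,0,-0.5,0,0,3.1,0,0,0,0,3.1,0,0,0,0,3.1,0,0,0,0]}}

```text
time: 6.13
position: [0.4756, 0.2698, 0.0877]
eef_rot: [[0.99, 0.14, -0.0], [0.14, -0.99, -0.0], [-0.0, 0.0, -1.0]]
contact_force: [0.2, 0.1, -1.2]
gripper_width: 0.0308
finger_force: 7.0
```

Request:
{"op": "drive_tool", "data": {"commands": [3.1,-0.3,-0.3,0.7,0,3.1,0,0,1.5,0,3.1,0,0,1.5,0,3.1,0,0,1.2,0,3.1,0,0,0.6,0]}}

```text
time: 6.55
position: [0.4713, 0.2726, 0.031]
eef_rot: [[0.99, 0.14, -0.002], [0.14, -0.99, -0.001], [-0.003, 0.0, -1.0]]
contact_force: [0.3, 0.1, -0.5]
gripper_width: 0.0313
finger_force: 7.0
```

Request:
{"op": "drive_tool", "data": {"commands": [3.1,0,0,0.3,0,3.1,0,0,0,0,3.1,0,0,0,0,3.1,0,0,0,0,3.1,0,0,0,0]}}

```text
time: 6.97
position: [0.4725, 0.2734, 0.0304]
eef_rot: [[0.99, 0.141, 0.001], [0.141, -0.99, 0.0], [0.001, -0.0, -1.0]]
contact_force: [0.2, -0.2, -0.5]
gripper_width: 0.0313
finger_force: 7.0
```

```bash
python3 - <<'E'
from h import *
t=capture("top");s=capture("scene");o=observe();print(o["position"],o["gripper_width"])
np.savez("pics/s2.npz",**s);np.savez("pics/t2.npz",**t)
cv2.imwrite("pics/chk3.png",np.hstack([crop(t,205,150,265,210,6),crop(s,180,220,250,280,6)]))
E
```

```text
[0.47236038 0.27342076 0.03020591] 0.03139348941448355
```

View pics/chk3.png

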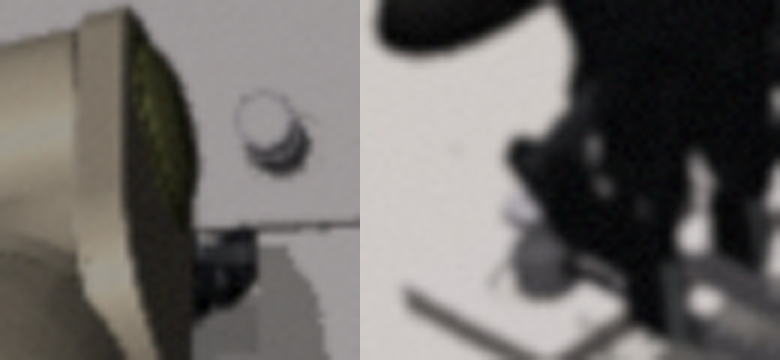

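Left panel: the arm hides the middle weight from above and only the large one is visible. Right panel: the middle weight is at crop (540,235), with the left prong end near (590,262). I'll compare that with the projection.

```bash
python3 - <<'E'
from h import *
s=load("s2");R=s["extrinsics"][:3,:3];print("cam",-R.T@s["extrinsics"][:3,3])
y=.1415;c,n=np.cos(y),np.sin(y);o=(.4724,.2734)
def P(a,b,z):return (o[0]+c*a-n*b,o[1]+n*a+c*b,z)
f=lambda p:tuple(np.round([(p[0]-180+.5)*6+360,(p[1]-220+.5)*6],0))
for a,b,z in((.058,.0135,.036),(.030,.0135,.036),(.058,-.0135,.036),(.03,-.0135,.036)):print(a,b,f(proj(s,P(a,b,z))))
for w in((.5567,.2846),(.5525,.2865)):
    print("knobtop",f(proj(s,(*w,.048))),"neck",f(proj(s,(*w,.0355))),"base",f(proj(s,(*w,.009))),"along/lat",(w[0]-o[0])*c+(w[1]-o[1])*n,-(w[0]-o[0])*n+(w[1]-o[1])*c)
I=crop(s,195,235,235,275,14);cv2.imwrite("pics/chk4.png",I)
E
```

```text
cam [-0.14569823  0.68088345  0.56323007]
0.058 0.0135 (np.float64(562.0), np.float64(263.0))
0.03 0.0135 (np.float64(616.0), np.float64(289.0))
0.058 -0.0135 (np.float64(617.0), np.float64(228.0))
0.03 -0.0135 (np.float64(671.0), np.float64(253.0))
knobtop (np.float64(536.0), np.float64(193.0)) neck (np.float64(541.0), np.float64(221.0)) base (np.float64(549.0), np.float64(280.0)) along/lat 0.08503698609917411 -0.0008006217389423045
knobtop (np.float64(539.0), np.float64(200.0)) neck (np.float64(543.0), np.float64(228.0)) base (np.float64(551.0), np.float64(287.0)) along/lat 0.08114691644922496 0.0016727076201492226
```

View pics/chk4.png

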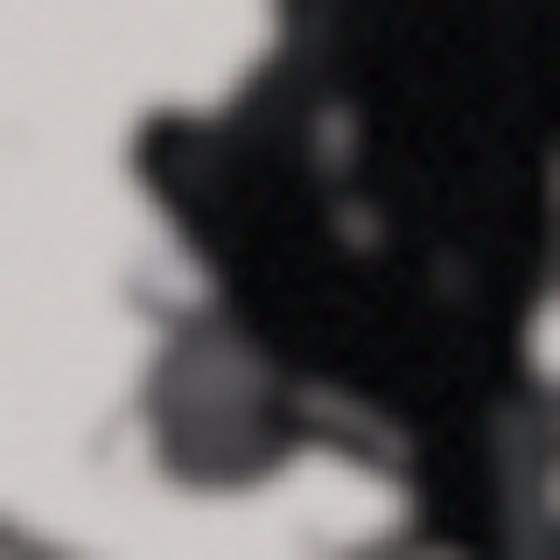

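The prong end projects to (261,403) in the crop and is seen there. The weight is about 83 mm ahead and 0.5 mm to the left, so I advance horizontally 38 mm.

Request:
{"op": "drive_tool", "data": {"commands": [3.1,0.3,-0.05,0,0,3.1,0.5,0,0,0,3.1,0.6,0,0,0,3.1,0.6,0,0,0,3.1,0.6,0,0,0]}}

```text
time: 7.48
position: [0.4987, 0.2776, 0.0298]
eef_rot: [[0.99, 0.141, 0.0], [0.141, -0.99, 0.0], [0.0, -0.0, -1.0]]
contact_force: [0.6, 0.1, -0.9]
gripper_width: 0.0308
finger_force: 7.0
```

Request:
{"op": "drive_tool", "data": {"commands": [3.1,0.5,0,0,0,3.1,0.4,0,0,0,3.1,0.3,0,0,0,3.1,0,0,0,0,3.1,0,0,0,0]}}

```text
time: 7.9
position: [0.5097, 0.2792, 0.0297]
eef_rot: [[0.99, 0.141, -0.0], [0.141, -0.99, -0.0], [-0.0, 0.0, -1.0]]
contact_force: [-0.7, 0.9, -1.2]
gripper_width: 0.031
finger_force: 7.0
```

Request:
{"op": "drive_tool", "data": {"commands": [3,0,0,0,0,2.9,0,0,0,0,2.8,0,0,0,0,2.8,0,0,0,0,2.8,0,0,0,0]}}

```text
time: 8.32
position: [0.5097, 0.2792, 0.0298]
eef_rot: [[0.99, 0.141, 0.0], [0.141, -0.99, 0.0], [0.0, -0.0, -1.0]]
contact_force: [0.3, 0.6, -0.9]
gripper_width: 0.0283
finger_force: 8.2
```

```bash
python3 - <<'E'
from h import *
t=capture("top");s=capture("scene");o=observe();print(o["position"],o["gripper_width"],o["finger_force"])
np.savez("pics/s3.npz",**s)
cv2.imwrite("pics/chk5.png",crop(s,190,225,250,275,12))
E
```

```text
[0.50967305 0.27920652 0.02980484] 0.027896039603437842 8.179421871900558
```

View pics/chk5.png

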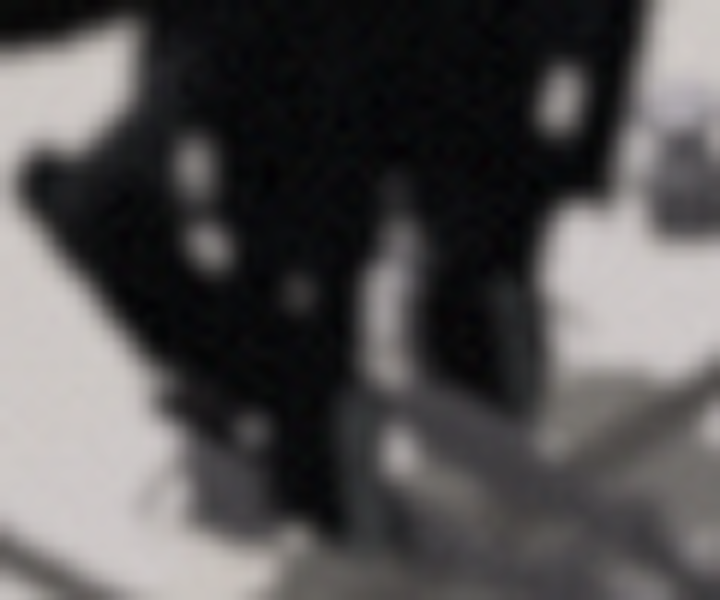

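The left prong crosses the neck at (175–260,405), just above the body at (235,490), and the weight is upright. I'll close to the working gap.

Request:
{"op": "drive_tool", "data": {"commands": [2.7,0,0,0,0,2.6,0,0,0,0,2.5,0,0,0,0,2.4,0,0,0,0,2.4,0,0,0,0]}}

```text
time: 8.83
position: [0.5097, 0.2792, 0.0298]
eef_rot: [[0.99, 0.141, -0.0], [0.141, -0.99, -0.0], [-0.0, 0.0, -1.0]]
contact_force: [0.4, 0.4, 0.1]
gripper_width: 0.0242
finger_force: 10.3
```

Request:
{"op": "drive_tool", "data": {"commands": [2.4,0,0,0,0,2.4,0,0,0,0,2.4,0,0,-0.05,0,2.4,0,0,-0.1,0,2.4,0,0,-0.1,0]}}

```text
time: 9.25
position: [0.5097, 0.2792, 0.0324]
eef_rot: [[0.99, 0.141, -0.0], [0.141, -0.99, -0.0], [-0.0, 0.0, -1.0]]
contact_force: [-0.1, -0.2, -1.0]
gripper_width: 0.0238
finger_force: 10.3
```

Request:
{"op": "drive_tool", "data": {"commands": [2.4,0,0,-0.1,0,2.4,0,0,-0.1,0,2.4,0,0,-0.15,0,2.4,0,0,-0.2,0,2.4,0,0,-0.2,0]}}

```text
time: 9.67
position: [0.5096, 0.2792, 0.0399]
eef_rot: [[0.99, 0.141, -0.0], [0.141, -0.99, -0.0], [-0.0, 0.0, -1.0]]
contact_force: [0.4, 1.2, -1.1]
gripper_width: 0.024
finger_force: 10.2
```

Request:
{"op": "drive_tool", "data": {"commands": [2.4,0,0,-0.3,0,2.4,0,0,-0.4,0,2.4,0,0,-0.4,0,2.4,0,0,-0.3,0,2.4,0,0,-0.2,0]}}

```text
time: 10.08
position: [0.5099, 0.2793, 0.0564]
eef_rot: [[0.99, 0.141, 0.001], [0.141, -0.99, 0.0], [0.001, -0.0, -1.0]]
contact_force: [1.1, -1.0, -2.0]
gripper_width: 0.0242
finger_force: 10.2
```

```bash
python3 - <<'E'
from h import *
s=capture("scene");o=observe();print(o["position"],o["gripper_width"],o["finger_force"],o["contact_force"])
np.savez("pics/s4.npz",**s)
cv2.imwrite("pics/chk6.png",crop(s,190,205,260,265,11))
E
```

```text
[0.51001341 0.2792659  0.05660071] 0.02402433215976905 10.234462022781372 [ 1.37667867  0.40987424 -1.25678127]
```

View pics/chk6.png

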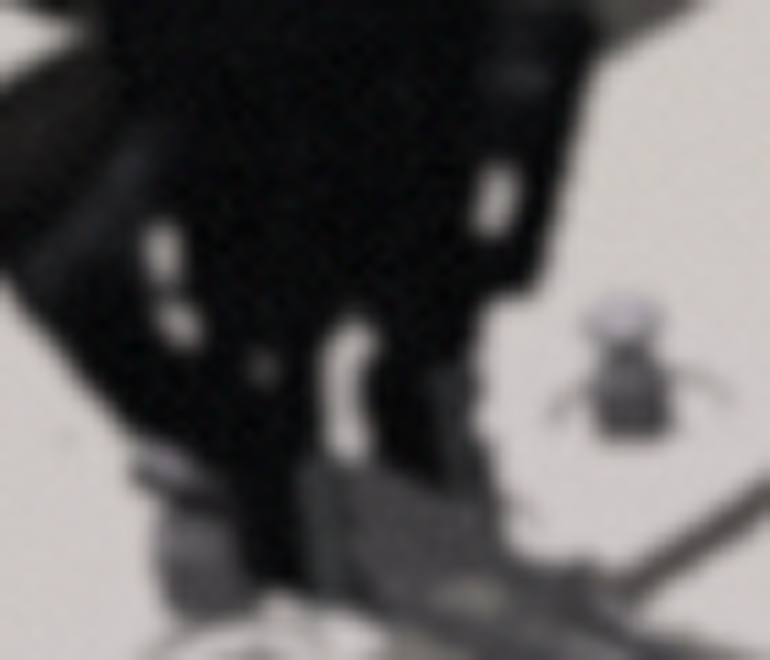

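The weight hangs by its knob: knob at (155,465) above the prong, body at (205,560) clear of the seat. I'll lift higher, then carry it gently.

Request:
{"op": "drive_tool", "data": {"commands": [2.4,0,0,-0.3,0,2.4,0,0,-0.6,0,2.4,0,0,-0.9,0,2.4,0,0,-1,0,2.4,0,0,-1,0]}}

```text
time: 10.55
position: [0.5098, 0.2793, 0.0951]
eef_rot: [[0.99, 0.141, 0.001], [0.141, -0.99, 0.0], [0.001, -0.0, -1.0]]
contact_force: [0.4, 0.8, -2.4]
gripper_width: 0.024
finger_force: 10.2
```

Request:
{"op": "drive_tool", "data": {"commands": [2.4,0,0,-1,0,2.4,0,0,-1,0,2.4,0,0,-1,0,2.4,0,0,-0.8,0,2.4,0,0.2,-0.5,0]}}

```text
time: 10.97
position: [0.5102, 0.2775, 0.1382]
eef_rot: [[0.99, 0.142, 0.001], [0.142, -0.99, 0.0], [0.001, -0.0, -1.0]]
contact_force: [0.1, -0.0, -2.2]
gripper_width: 0.024
finger_force: 10.2
```

Request:
{"op": "drive_tool", "data": {"commands": [2.4,0,0.3,-0.3,0,2.4,0,0.5,-0.2,0,2.4,0,0.7,0,0,2.4,0,0.9,0,0,2.4,-0.1,1.1,0,0]}}

```text
time: 11.38
position: [0.5139, 0.2415, 0.1413]
eef_rot: [[0.99, 0.141, -0.001], [0.141, -0.99, -0.0], [-0.001, 0.0, -1.0]]
contact_force: [0.7, 0.1, -1.7]
gripper_width: 0.0239
finger_force: 10.2
```

Request:
{"op": "drive_tool", "data": {"commands": [2.4,-0.1,1.3,0,0,2.4,-0.1,1.4,0,0,2.4,-0.1,1.5,0,0,2.4,-0.1,1.5,0,0,2.4,-0.1,1.5,0,0]}}

```text
time: 11.8
position: [0.519, 0.1686, 0.1416]
eef_rot: [[0.99, 0.141, -0.0], [0.141, -0.99, -0.0], [-0.0, 0.0, -1.0]]
contact_force: [-0.2, 0.5, -1.8]
gripper_width: 0.0243
finger_force: 10.2
```

Request:
{"op": "drive_tool", "data": {"commands": [2.4,-0.1,1.5,0,0,2.4,-0.1,1.5,0,0,2.4,-0.1,1.5,0,0,2.4,-0.1,1.5,0,0,2.4,-0.1,1.5,0,0]}}

```text
time: 12.22
position: [0.5246, 0.0937, 0.1417]
eef_rot: [[0.99, 0.141, -0.0], [0.141, -0.99, -0.0], [-0.0, 0.0, -1.0]]
contact_force: [0.8, 0.2, -1.3]
gripper_width: 0.0242
finger_force: 10.2
```

Request:
{"op": "drive_tool", "data": {"commands": [2.4,-0.1,1.5,0,0,2.4,-0.1,1.5,0,0,2.4,-0.1,1.5,0,0,2.4,-0.1,1.5,0,0,2.4,-0.1,1.5,0,0]}}

```text
time: 12.63
position: [0.5301, 0.0188, 0.1417]
eef_rot: [[0.99, 0.141, -0.0], [0.141, -0.99, -0.0], [-0.0, 0.0, -1.0]]
contact_force: [-0.4, -0.6, -1.6]
gripper_width: 0.0241
finger_force: 10.2
```

Request:
{"op": "drive_tool", "data": {"commands": [2.4,-0.1,1.5,0,0,2.4,0,1.5,0,0,2.4,-0.1,1.5,0,0,2.4,0,1.5,0,0,2.4,-0.1,1.5,0,0]}}

```text
time: 13.05
position: [0.5377, -0.0559, 0.1417]
eef_rot: [[0.99, 0.141, -0.0], [0.141, -0.99, -0.0], [-0.0, -0.0, -1.0]]
contact_force: [1.0, 0.6, -1.3]
gripper_width: 0.0243
finger_force: 10.2
```

Request:
{"op": "drive_tool", "data": {"commands": [2.4,0,1.5,0,0,2.4,-0.1,1.5,0,0,2.4,0,1.5,0,0,2.4,-0.1,1.5,0,0,2.4,0,1.5,0,0]}}

```text
time: 13.47
position: [0.5465, -0.1303, 0.1417]
eef_rot: [[0.99, 0.141, -0.0], [0.141, -0.99, 0.0], [-0.0, -0.0, -1.0]]
contact_force: [-0.3, -0.5, -1.9]
gripper_width: 0.0245
finger_force: 10.2
```

Request:
{"op": "drive_tool", "data": {"commands": [2.4,-0.1,1.5,0,0,2.4,0,1.4,0,0,2.4,-0.1,1.3,0,0,2.4,0,1.1,0,0,2.4,-0.1,0.9,0,0]}}

```text
time: 13.88
position: [0.5527, -0.1917, 0.1417]
eef_rot: [[0.99, 0.141, 0.0], [0.141, -0.99, 0.0], [0.0, -0.0, -1.0]]
contact_force: [0.4, -0.2, -2.2]
gripper_width: 0.0242
finger_force: 10.2
```

Request:
{"op": "drive_tool", "data": {"commands": [2.4,0,0.7,0,0,2.4,0,0.5,0,0,2.4,0,0.3,0,0,2.4,0,0.1,0,0,2.4,0,0,0,0]}}

```text
time: 14.3
position: [0.5548, -0.2062, 0.1418]
eef_rot: [[0.99, 0.142, -0.0], [0.142, -0.99, 0.0], [0.0, -0.0, -1.0]]
contact_force: [0.4, -0.4, -2.2]
gripper_width: 0.0246
finger_force: 10.2
```

Request:
{"op": "drive_tool", "data": {"commands": [2.4,0,0,0,0,2.4,0,0,0,0,2.4,0,0,0,0,2.4,0,0,0,0,2.4,0,0,0,0]}}

```text
time: 14.72
position: [0.5548, -0.2062, 0.1418]
eef_rot: [[0.99, 0.142, 0.0], [0.142, -0.99, -0.0], [0.0, 0.0, -1.0]]
contact_force: [0.6, -0.8, -1.4]
gripper_width: 0.0242
finger_force: 10.2
```

```bash
python3 - <<'E'
from h import *
t=capture("top");s=capture("scene");o=observe();print(o["position"],o["gripper_width"],o["finger_force"],o["contact_force"])
np.savez("pics/s5.npz",**s);np.savez("pics/t5.npz",**t)
cv2.imwrite("pics/chk7.png",np.hstack([crop(t,350,130,450,230,4),crop(s,300,130,400,230,4)]))
E
```

```text
[ 0.55478447 -0.20623273  0.1418206 ] 0.02412400485277739 10.230764150619507 [-0.36404536 -0.11888335 -2.11095901]
```

View pics/chk7.png

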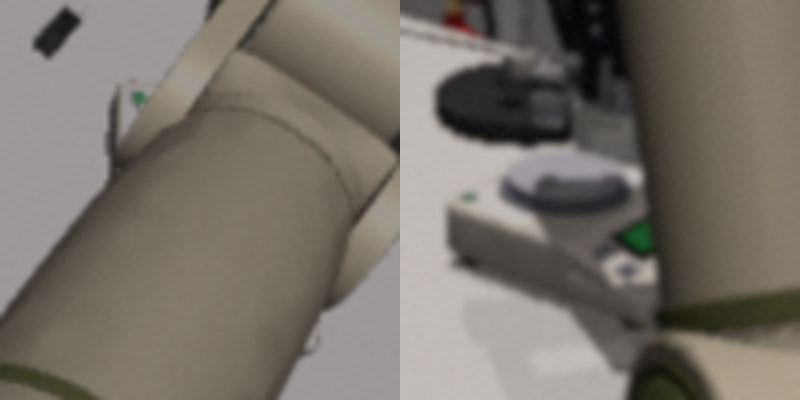

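Both views are now mostly hidden by the arm, though the pan is still visible at (566,178). I'm past the picture budget, so from here I measure numerically only, starting with a fit of the pan rim from the first pictures.

```bash
python3 - <<'E'
from h import *
from scipy.optimize import least_squares
from scipy.ndimage import map_coordinates
def rim(c,cen,sel):
    g=cv2.GaussianBlur(cv2.cvtColor(c["color"],cv2.COLOR_RGB2GRAY).astype(float),(0,0),.7)
    pts=[];r=np.linspace(.036,.053,60)
    for a in np.arange(0,2*np.pi,np.pi/36):
        P=np.array([proj(c,(cen[0]+x*np.cos(a),cen[1]+x*np.sin(a),.068)) for x in r])
        v=map_coordinates(g,[P[:,1],P[:,0]],order=1);k=np.argmin(v) if sel=="dark" else np.argmax(abs(np.gradient(v)))
        if 3<k<56 and np.median(v)-v.min()>6: pts.append((cen[0]+r[k]*np.cos(a),cen[1]+r[k]*np.sin(a)))
    p=np.array(pts);f=least_squares(lambda q:np.hypot(p[:,0]-q[0],p[:,1]-q[1])-q[2],[*cen,.045],loss="soft_l1",f_scale=.001)
    return f.x.round(4),len(p),np.median(abs(f.fun)).round(4)
for n,c0 in(("top0",(.602,-.2195)),("scene0",(.594,-.212))):
    c=load(n);x=c0
    for i in range(3):
        for sel in("grad",):
            q,k,e=rim(c,x,sel);x=q[:2]
    print(n,q,k,e)
# weight visible?
W=cloud(load("s5"));m=(abs(W[...,0]-.6)<.03)&(abs(W[...,1]+.2)<.03)&(W[...,2]>.075)
print(m.sum(),W[m][:,2].min() if m.any() else "")
for n in("top0","scene0"):
    W=cloud(load(n));q=W[(abs(W[...,2]-.068)<.0025)];print(n,np.nanmedian(q[(abs(q[:,0]-.6)<.06)&(abs(q[:,1]+.215)<.06)],0))
E
```

```text
top0 [ 0.6034 -0.2209  0.0453] 71 0.0015
scene0 [ 0.5988 -0.2189  0.0469] 51 0.0022
171 0.1166963272544226
top0 [ 0.60073002 -0.21865182  0.06824058]
scene0 [ 0.59685916 -0.21454072  0.06713714]
```

Request:
{"op": "drive_tool", "data": {"commands": [2.4,0,0.3,0,0,2.4,0,0.5,0,0,2.4,0,0.6,0,0,2.4,0,0.4,0.1,0,2.4,0,0.2,0.2,0]}}

```text
time: 15.23
position: [0.5577, -0.2271, 0.1388]
eef_rot: [[0.99, 0.141, 0.0], [0.141, -0.99, -0.0], [0.0, 0.0, -1.0]]
contact_force: [-1.2, -0.0, -1.7]
gripper_width: 0.0239
finger_force: 10.2
```

Request:
{"op": "drive_tool", "data": {"commands": [2.4,0,0,0.4,0,2.4,0,0,0.5,0,2.4,0,0,0.5,0,2.4,0,0,0.5,0,2.4,0,0,0.4,0]}}

```text
time: 15.65
position: [0.5574, -0.2258, 0.1149]
eef_rot: [[0.99, 0.142, -0.001], [0.142, -0.99, 0.001], [-0.001, -0.001, -1.0]]
contact_force: [0.4, 0.3, -1.2]
gripper_width: 0.0242
finger_force: 10.2
```

Request:
{"op": "drive_tool", "data": {"commands": [2.4,0,0,0.2,0,2.4,0,0,0.1,0,2.4,0,0,0.05,0,2.4,0,0,0,0,2.4,0,0,0,0]}}

```text
time: 16.07
position: [0.5577, -0.2261, 0.1125]
eef_rot: [[0.99, 0.141, 0.0], [0.141, -0.99, -0.0], [0.0, 0.0, -1.0]]
contact_force: [-1.4, -0.1, -1.5]
gripper_width: 0.0239
finger_force: 10.2
```

Request:
{"op": "drive_tool", "data": {"commands": [2.4,0,0,0,0,2.4,0,0,0,0,2.4,0,0,0,0,2.4,0,0,0,0,2.4,0,0,0,0]}}

```text
time: 16.48
position: [0.5576, -0.2261, 0.1123]
eef_rot: [[0.99, 0.141, 0.0], [0.141, -0.99, -0.0], [0.0, 0.0, -1.0]]
contact_force: [-0.6, 0.2, -1.2]
gripper_width: 0.0243
finger_force: 10.2
```

```bash
python3 - <<'E'
from h import *
t0=load("s5");s=capture("scene");o=observe();print(o["position"],o["gripper_width"],o["finger_force"],o["contact_force"])
W=cloud(s)
m=(abs(W[...,0]-.6)<.045)&(abs(W[...,1]+.22)<.045)&(W[...,2]>.076)&(W[...,2]<.16)
q=W[m];print(m.sum())
for z in np.arange(.076,.16,.006):
    k=q[(q[:,2]>=z)&(q[:,2]<z+.006)]
    if len(k):print(z.round(3),len(k),k.min(0)[:2].round(3),k.max(0)[:2].round(3),k.mean(0)[:2].round(3))
E
```

```text
[ 0.55762407 -0.22608042  0.11232326] 0.024022640120931645 10.180175453424454 [ 0.05264762  0.68752997 -1.97950599]
154
0.082 1 [ 0.602 -0.207] [ 0.602 -0.207] [ 0.602 -0.207]
0.088 16 [ 0.59  -0.228] [ 0.604 -0.203] [ 0.596 -0.212]
0.094 16 [ 0.591 -0.221] [ 0.606 -0.202] [ 0.597 -0.211]
0.1 16 [ 0.59  -0.222] [ 0.613 -0.202] [ 0.598 -0.211]
0.106 14 [ 0.561 -0.219] [ 0.607 -0.204] [ 0.595 -0.212]
0.112 30 [ 0.555 -0.234] [ 0.611 -0.205] [ 0.585 -0.213]
0.118 28 [ 0.558 -0.238] [ 0.609 -0.198] [ 0.587 -0.214]
0.124 17 [ 0.557 -0.223] [ 0.612 -0.198] [ 0.594 -0.212]
0.13 3 [ 0.556 -0.2  ] [ 0.559 -0.196] [ 0.557 -0.198]
0.136 5 [ 0.555 -0.205] [ 0.557 -0.197] [ 0.557 -0.2  ]
0.142 5 [ 0.557 -0.201] [ 0.56  -0.198] [ 0.558 -0.199]
0.148 1 [ 0.559 -0.198] [ 0.559 -0.198] [ 0.559 -0.198]
0.154 2 [ 0.557 -0.184] [ 0.562 -0.182] [ 0.56  -0.183]
```

The weight's surface points run from z 0.087 to 0.127 and stay vertically aligned. That puts it upright, about 19 mm above the pan, with its centre near (0.603,-0.219) against the pan at (0.601,-0.220). Handing in.

```bash
python3 -c "
from bench import job_done
print(job_done())"
```

```text
the job is handed in; nothing more can be done
None
```

The job is handed in, verdict not shown: by my last measurements the middle weight hangs upright and still in the forceps, about 2 mm off the pan's centre and 19 mm above it, with the plates gripped at 24 mm (13 mm tip gap); I viewed 12 pictures, two over the limit of 10.

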